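# Set the oblique light for a pry-mark photograph

## Robot

A 7-joint arm with a two-finger parallel gripper is mounted at the origin on the work surface. World frame = base frame: x ahead of the robot, y to its left, z up, the work surface at z = 0. Lengths are in m, angles in rad, forces in N, time in s.
With the tool pointing down it reaches from about 0.4 to 0.85 m from the base axis. Payload 10.4 kg.
Tool frame: the origin (TCP) lies on the centre line of the jaws, within the pads' length; the fingertips stand 11 mm ahead of it and the grasp point (between the pads) lies 8 mm behind it; z points along the fingers, y is the line along which they close (so a half turn about z gives the same grasp; the last joint's range is limited). The gripper opens to 87 mm and grips with 3 to 60 N. Pads are 19 mm wide; open, the fingers measure 117 mm over their backs; the gripper's body (75 mm by 190 mm) begins 51 mm behind the grasp point.
Start: joints at [-1.221, 0.332, -0.065, 1.46, 0.022, 1.35, -0.088], TCP at [0.228, 0.582, 0.234] pointing down, gripper open.
Joint ranges: [-2.6, 2.6], [-0.5, 2.12], [-1.47, 1.34], [0.16, 2.42], [-1.27, 4.41], [0.06, 2.06], [-2.6, 2.6]. Speed limits (rad/s): [2.22, 2.22, 2.79, 2.79, 3.14, 3.14, 3.14].

## Interface

Orientations are given as a unit quaternion [x, y, z, w].
In Python, from bench import r gives the robot as it stands.
- The arm moves only by the shell command python3 -m pendant 'ROWS' [OPENING] [FORCE]. ROWS is JSON, a list of rows, each a list of 4 numbers: the shift along the tool's x, y, z in m, then the turn about the tool's z in rad. A call has 1 to 8 rows; each row shifts and turns the commanded pose from where the row before left it, along the tool's axes as they then stand; what a row does not reach is not made up. A row lasts 1/12 s, in which the tool goes at most 41.7 mm and 7.16 degrees, less where a joint would pass 70% of its speed; a pose out of reach is approached as far as the arm can. A call with a gripper value outside its range is refused whole. OPENING is the opening, from 0 (shut) to 1 (fully open), set as the call begins (- or left out, the last holds). The fingers move at their own pace and stop on an object; FORCE is the grip in N (left out, the last holds). Time passes only in rows, so rows that do not move let the fingers close. It gives the time, the measured TCP pose, the force, the opening and the grip force at its end, in the units of the state.
- r.read_state(): the state, without advancing time (a new reading comes with each control period).
- r.camera(name): name is "scene" or "top" or "wrist"; returns a dict with "img" (420x560x3 uint8, red, green, blue), "camera_matrix" (3x3 intrinsics, pixels), "dist_coeffs" ([k1, k2, p1, p2, k3] as OpenCV has them; the pictures are not rectified), "xyz" and "attitude" of the camera in the world. Camera axes: x right, y down, z forward; pixel columns grow to the right and rows downward; lengths in m; the calibration is good to about 2 mm. A picture is of the moment at which its call begins. There is no depth.
- r.close_job(): hands the job in; it is judged then, once.
Trained networks look in the newest picture that a camera, given by its name, has taken for a name from the list of things; names that differ only in an ending like _2 or _b are one class to them, and where a whole thing is asked for, a point or a joint stands for the part that bears it (a point fixed in the world has none). Each returns a list of dicts, best first, with "score" (0 to 1); they miss things now and then, are a little off and sometimes report something else, mostly with a low value. They report only what shows in the picture. A call takes as long as a camera call.
- r.outline_of(thing, camera): "mask" (420x560 bool, what is visible of it) and "bbox" ([centre column, centre row, width, height] in pixels, round what is visible of it).
The state is a dict: "time": time; "joint_positions": joint angles; "joint_vel": joint speeds; "joint_torque": joint torques, N m; "ee_pos": TCP position; "eef_rot": TCP orientation; "ft_force": force on the tool from outside, world axes, zero at the start; "torque": the same for the moment, N m; "width": finger opening in m; "grip_force": force on a finger pad.
Only numpy, scipy, OpenCV 4.12 (cv2) and the standard library are available. Lean on these libraries where they do the work, as an engineer would, in place of code of your own. Each camera call takes 0.05 s, during which the arm holds its last target. There are 200 camera calls.

## Task

Get the oblique light ready for photographing the pry mark: first move the lever of the bench-light dimmer to the yellow mark. Then pick up the hand lamp, set it level across the round top of the timber rest with its nose towards the gouge in the white jamb offcut, and rock it nose-down on the timber until the gauge's swinging needle settles on the red set hand. Finish holding the lamp just so for the exposure, without letting go at the end, borne only by your grip and the timber and aimed at the gouge, without disturbing the jamb, the rest or the other things on the bench.

Things in the scene. Friction and masses are not known exactly. Their poses are not given: they have to be found in the camera images.
- lever (a joint): Dimmer lever, hinged on a level axis through point lever_hinge that runs along the dimmer's own y. 0 = leaning 0.75 rad towards the dimmer's -x (the robot side), 0.75 = upright, 1.5 = leaning 0.75 rad away (its stops are at 0 and 1.5). It stays where it is left (about 1 N at the grip moves it). The yellow mark is at 0.50. It starts between 1.0 and 1.45.
- lever_grip (a point): Centre of the lever's black grip, a bar 28 mm long (along the dimmer's y, the hinge axis) and 21 mm thick, 100 mm from the hinge. Free to be pinched over its 28 mm length from above; the steel lever arm below it is 10 x 6 mm.
- lever_hinge (a point): Point on the lever's hinge axis, 38 mm above the bench; its axes are the dimmer's (x away from the robot, y along the hinge, z up). Round it is the fixed grey dimmer drum, radius 46 mm and 70 mm wide, on a foot 124 x 84 mm (x, y). Scale ticks are painted across the drum every 0.25 rad, the one to set to is wide and yellow (0.25 rad from the top, on the -x side); the lever points at the ticks.
- lamp: Black box-shaped hand lamp, 230 mm long (its x), 38 mm wide (y), 52 mm high (z), 0.45 to 0.75 kg, standing on its flat underside. Origin: centre of the underside. Its beam leaves the nose along its +x (the lens is in the +x end). A gauge plate 92 mm long and 8 mm thick, with a white face, is fixed on its +y side near the tail: from x = -114 to -22 mm and from 2 to 72 mm above the underside, face and hands stand out to 32 mm from the lamp's middle plane.
- lamp_grip (a point): Middle of the rubber grip sleeve of the lamp: 20 mm ahead of the lamp's origin (x), 36 mm above its underside. Sleeve runs 58 mm along x; 38.6 mm wide to grip, near the balance point. Axes as the lamp's.
- lamp_nose (a point): Centre of the lens at the lamp's nose, 115 mm ahead of the origin, 26 mm above the underside.
- needle (a joint): Swinging needle (black with brass bob) of the lamp's gauge, a free pendulum hanging from a pivot 68 mm behind the lamp's origin, 62 mm above the underside, on the face of the gauge. It hangs plumb, so this is the angle in rad by which the lamp is pitched nose-down: 0 when level. It swings after a move and settles in about 1 s.
- set_hand (a joint): Red set hand of the gauge on the same pivot, same sense and zero as the needle: the nose-down angle wanted, between 0.36 and 0.56 rad. It is stiff and stays put on the gauge.
- needle_tip (a point): Tip of the needle, 46 mm from the pivot.
- set_hand_tip (a point): Point on the red set hand, 52 mm from the pivot.
- rest: Timber rest: loose half-round joist offcut, 170 mm long (its x), 108 mm wide (y), 85 mm high, 1.5 kg. Origin: centre of its flat underside on the bench. Its round top is roughly a cylinder of radius 55 mm about an axis along its x, 30 mm above the bench; it is uneven by a millimetre or two, with two knots standing 4 mm proud towards the ends (at x, y = 60, 24 and -62, -30 mm).
- jamb: Loose white-painted offcut of a door jamb, 150 x 85 x 20 mm (x, y, z), 0.6 kg, lying beside the rest on the rest's -y side. Origin: centre of its underside. Not to be moved.
- gouge (a point): The dark pry gouge in the middle of the jamb's upper face: what the lamp must be aimed at, about 240 mm from the rest's origin.
- marker: Bystander: yellow folded evidence marker tent, about 28 x 60 x 62 mm, loose. Origin: underside centre.
- reagent: Bystander: amber reagent jar, 44 mm across, 95 mm high, loose. Origin: underside centre.
- scale: Bystander: black L-shaped photo scale, 5 mm thick, legs 100 and 89 mm, loose and flat. Origin: underside, middle of the long leg.

How it is judged:
On the way, in this order (a step that is already met when the one before it is completed fails the run):
1. the dimmer lever is at the yellow mark (within 0.08 rad) (value of joint lever between 0.42 and 0.58 rad), for 0.3 s.
2. the lamp is picked up, 50 mm or more off the bench (contact force between lamp and the fingers above 2 N and height (world z) of lamp above 0.05 m), for 0.2 s.
3. the held lamp is set level (within 0.2 rad) on the timber rest (contact force between lamp and the fingers above 2 N and contact force between lamp and rest above 0.3 N and angle between lamp's own z axis and vertical below 0.2 rad), for 0.2 s.
4. the lamp is rocked on the rest until the needle settles on the red set hand, aimed at the gouge (contact force between lamp and the fingers above 2 N and contact force between lamp and rest above 0.3 N and angle between the x axis of needle_tip and the x axis of set_hand_tip, either way round below 0.06 rad and velocity of joint needle between -0.4 and 0.4 rad/s and y of gouge in the frame of lamp between -0.03 and 0.03 m and x of gouge in the frame of lamp above 0.1 m), for 0.4 s.
At the end, for the whole second after the job is handed in: Lamp held (over 2 N) and resting on the timber (over 0.3 N) and not on the jamb (under 0.2 N), grip over 90 mm up, width level within 0.2 rad; needle still, within 0.06 rad of the set hand; gouge ahead of the nose, within 30 mm of the lamp's middle plane; lever within 0.08 rad of the yellow mark (all of step 1 and all of step 4 and height (world z) of lamp_grip above 0.09 m and angle between lamp's own y axis and vertical between 1.37 and 1.77 rad and contact force between lamp and jamb below 0.2 N); the arm keeps its last pose, push and grip.
It fails at once if a bystander (marker, reagent jar or scale) is moved more than 15 mm (distance of any of marker, reagent, scale from where it was at the start of the episode above 0.015 m).
It fails at once if the jamb is moved more than 10 mm (distance of jamb from where it was at the start of the episode above 0.01 m).
It fails at once if the timber rest is shoved more than 20 mm (distance of rest from where it was at the start of the episode above 0.02 m).
It also fails if it takes over 58 s, if anything falls off the work surface, if the arm or the gripper's body presses on something with over 40 N, if the wrist force passes 120 N, or if a joint passes its speed limit or range.

## Working session

There is one attempt and no reset: what is moved stays moved. The work goes in short steps, Python scripts to look and compute and a shell command to move; the robot and the scene stay as the last step left them, time stands still between calls to the robot, and variables do not carry over. Pictures are saved under pics/ and viewed, at most 10 in all, crops included, and the job is handed in when it is done.

```bash
mkdir -p pics; ls
cat > h.py <<'E'
import numpy as np, cv2
from scipy.spatial.transform import Rotation as R
from bench import r
def cam(n):
    c=r.camera(n); return c
def save(c,f): cv2.imwrite(f,c["img"][:,:,::-1])
def rot(c):
    a=np.array(c["attitude"],float)
    return R.from_quat(a).as_matrix() if a.size==4 else a.reshape(3,3)
def ray(c,uv):
    u=cv2.undistortPoints(np.array(uv,float).reshape(-1,1,2),np.array(c["camera_matrix"]),np.array(c["dist_coeffs"]))[:,0]
    return np.c_[u,np.ones(len(u))]@rot(c).T
def onz(c,uv,z):
    d=ray(c,uv); o=np.array(c["xyz"]); return o+d*((z-o[2])/d[:,2])[:,None]
def proj(c,P):
    m=rot(c); rv,_=cv2.Rodrigues(m.T); 
    return cv2.projectPoints(np.array(P,float).reshape(-1,3),rv,-m.T@np.array(c["xyz"]),np.array(c["camera_matrix"]),np.array(c["dist_coeffs"]))[0][:,0]
E
python3 - <<'E'
from h import *
for n in("scene","top"):
    c=cam(n); save(c,f"pics/{n}0.png"); print(n,c["xyz"],c["attitude"])
    for t in ["lever","lever_grip","lever_hinge","lamp","lamp_grip","lamp_nose","needle","set_hand","rest","jamb","gouge","marker","reagent","scale"]:
        for o in r.outline_of(t,n)[:2]:
            m=o["mask"].astype(np.uint8); 
            q=cv2.minAreaRect(cv2.findNonZero(m)) if m.any() else None
            print(t,round(o["score"],2),np.round(o["bbox"]),int(m.sum()),np.round(q[0]),np.round(q[1]),round(q[2],1))
print(r.read_state())
E
```

```text
pics
scene [ 0.98145959 -0.49891361  1.01198863] [ 0.89915891  0.2985985  -0.0960865  -0.30515501]
lever 0.57 [333. 126.   8.  16.] 78 [330. 126.] [ 6. 16.] 33.7
lever_grip 0.6 [332. 125.  14.  16.] 57 [330. 126.] [ 5. 14.] 40.6
lever_hinge 0.69 [319. 143.  45.  42.] 1279 [325. 142.] [38. 48.] 35.0
lamp 0.64 [279. 185.  18.  69.] 1110 [278. 183.] [17. 75.] 4.2
lamp_grip 0.58 [279. 184.  17.  78.] 1084 [279. 184.] [17. 74.] 2.1
lamp_grip 0.19 [333. 125.  14.  19.] 92 [330. 126.] [ 7. 16.] 45.0
rest 0.72 [225. 242.  72.  70.] 3127 [223. 239.] [76. 45.] 33.7
jamb 0.58 [159. 316.  72.  62.] 2290 [159. 314.] [64. 39.] 30.5
gouge 0.32 [319. 142.  46.  45.] 1279 [325. 142.] [39. 48.] 33.7
marker 0.56 [130. 277.  28.  35.] 523 [131. 278.] [22. 28.] 26.6
reagent 0.91 [355. 204.  18.  33.] 483 [355. 201.] [17. 32.] 9.5
scale 0.87 [274. 326.  42.  55.] 783 [283. 324.] [44. 40.] 45.0
scale 0.66 [334. 127.  17.  14.] 109 [330. 126.] [ 8. 17.] 45.0
top [0.48108129 0.04306399 1.00653819] [-0.70222366  0.71061928 -0.02667063  0.03450875]
lever 0.66 [118. 226.  19.  16.] 195 [116. 226.] [15. 18.] 90.
[... 958 characters left out ...]
_positions': array([-1.22058071,  0.33224786, -0.0646787 ,  1.46011685,  0.02157835,
        1.34990935, -0.08843453]), 'joint_vel': array([-0.00050382, -0.00238668, -0.0001668 ,  0.00128458, -0.00124282,
       -0.00029401, -0.00102127]), 'joint_torque': array([ 2.02370288e-04, -6.23035240e+01,  2.46950582e-02, -3.90115321e+01,
       -6.12025266e-02,  3.15062923e-02, -5.32307229e-05]), 'ee_pos': array([0.22764157, 0.58207826, 0.23353751]), 'eef_rot': array([ 1.85308422e-01,  9.82680410e-01,  8.06133774e-06, -1.37643666e-05]), 'ft_force': array([-0.29468756,  0.68088697, -0.2715317 ]), 'torque': array([-0.02578395,  0.05660804,  0.0275193 ]), 'grip_force': 0.0, 'width': 0.08714373635490151}
```

Run:
```python
from h import *
a=cv2.imread("pics/top0.png")[110:330,60:500]; cv2.imwrite("pics/top0c.png",cv2.resize(a,(800,400),interpolation=cv2.INTER_CUBIC))
a=cv2.imread("pics/scene0.png")[90:370,90:410]; cv2.imwrite("pics/scene0c.png",cv2.resize(a,(680,595),interpolation=cv2.INTER_CUBIC))
```

```text
(no output)
```

View pics/top0c.png

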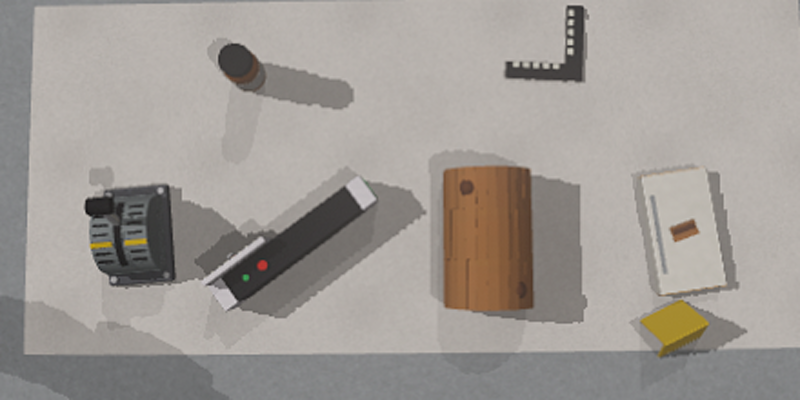

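View pics/scene0c.png

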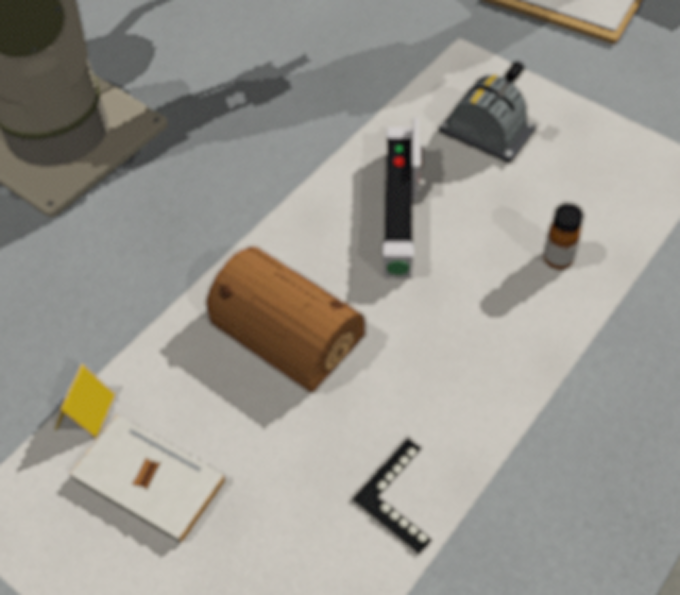

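The top view shows the dimmer at crop (130,235) with its grip at (99,206). The lamp runs from its tail at (227,300) to its nose at (360,192), with the gauge on the upper-left (+y) side. The rest is at (488,238) and the gouge at (684,230). The scene view matches: the set hand is hidden for now, so I'll read it once the lamp is lifted.

Run:
```python
from h import *
from scipy.optimize import least_squares
t=cam("top"); s=cam("scene")
px=lambda *p: np.array(p,float)/[800/440,400/220]+[60,110]-.25
sx=lambda *p: np.array(p,float)/[680/320,595/280]+[90,90]-.25
print("K",t["camera_matrix"][0,0],s["camera_matrix"][0,0])
foot=onz(t,px((168,184),(174,284)),.008); print("foot -y corners",foot.round(4))
fx=foot[0]-foot[1]; print("yaw",np.arctan2(fx[1],fx[0]),np.linalg.norm(fx))
lam=onz(t,px((358,176),(378,203),(232,310),(215,293)),.052); print("lamp top corners",lam.round(4))
nose=lam[:2].mean(0);tail=lam[2:].mean(0);d=nose-tail
print("lamp c",((nose+tail)/2).round(4),"yaw",np.arctan2(d[1],d[0]),np.linalg.norm(d))
g=onz(t,px((684,230)),.02);print("gouge top",g.round(4),"scene",onz(s,sx((147,473)),.02).round(4))
rc=onz(t,px((444,168),(530,167),(533,309),(444,309)),.03);print("rest widest",rc.round(4),rc.mean(0).round(4))
print("rest bottom scene", onz(s,sx((313,388)),.0).round(4))
# grip triangulation
a=[o for o in r.outline_of("lever_grip","top")][0]; b=r.outline_of("lever_grip","scene")[0]
ca=cv2.minAreaRect(cv2.findNonZero(a["mask"].astype(np.uint8)))[0]; cb=cv2.minAreaRect(cv2.findNonZero(b["mask"].astype(np.uint8)))[0]
print(ca,cb)
f=lambda p: np.r_[proj(t,p)[0]-ca,proj(s,p)[0]-cb]
q=least_squares(f,[.5,.35,.12]);print("grip",q.x.round(4),q.fun.round(2))
```

```text
K 430.15695603224685 444.3455376168396
foot -y corners [[0.569  0.3517 0.008 ]
 [0.4406 0.3424 0.008 ]]
yaw 0.0726229034712146 0.12870523691685004
lamp top corners [[0.572  0.1031 0.052 ]
 [0.5386 0.0789 0.052 ]
 [0.4104 0.2577 0.052 ]
 [0.4311 0.2786 0.052 ]]
lamp c [0.488  0.1796 0.052 ] yaw -0.9211053332735369 0.2224293304977683
gouge top [[ 0.5015 -0.306   0.02  ]] scene [[ 0.4996 -0.3029  0.02  ]]
rest widest [[ 0.5829 -0.0035  0.03  ]
 [ 0.5828 -0.1114  0.03  ]
 [ 0.4062 -0.1108  0.03  ]
 [ 0.4076 -0.0007  0.03  ]] [ 0.4949 -0.0566  0.03  ]
rest bottom scene [[ 0.5713 -0.0993  0.    ]]
(116.0, 225.0) (329.8206481933594, 126.45170593261719)
grip [0.5299 0.3912 0.1239] [ 0.22  0.24  0.45 -0.12]
```

```bash
cat >> h.py <<'E'
def plan(p,yaw=None,n=None):
    """p: TCP target; yaw: world angle of tool y. Prints the rows in the tool's axes."""
    s=r.read_state(); M=R.from_quat(s["eef_rot"]).as_matrix(); cur=np.arctan2(M[1,1],M[0,1])
    dy=0 if yaw is None else (yaw-cur+np.pi/2)%np.pi-np.pi/2
    d=np.array(p)-s["ee_pos"]; m=int(max(np.ceil(np.linalg.norm(d)/.038),np.ceil(abs(dy)/.12),1)) if n is None else n
    print("yaw now",cur.round(3),"turn",round(-dy,3),"rows",m)
    for k in range(m):
        Mk=R.from_rotvec([0,0,dy*k/m]).as_matrix()@M
        print(np.r_[Mk.T@d/m,-dy/m].round(4).tolist())
E
python3 - <<'E'
from h import *
c=cam("top"); print(onz(c,[(116,225)],.135), onz(c,[(116,225)],.125))
plan([.50,.39,.235],1.643)
E
```

```text
[[0.52977379 0.3872639  0.135     ]] [[0.53033249 0.39121324 0.125     ]]
yaw now 1.198 turn -0.445 rows 9
[-0.036, -0.0089, -0.0002, -0.0494]
[-0.0355, -0.0106, -0.0002, -0.0494]
[-0.0349, -0.0124, -0.0002, -0.0494]
[-0.0343, -0.0141, -0.0002, -0.0494]
[-0.0335, -0.0158, -0.0002, -0.0494]
[-0.0327, -0.0174, -0.0002, -0.0494]
[-0.0318, -0.019, -0.0002, -0.0494]
[-0.0308, -0.0205, -0.0002, -0.0494]
[-0.0298, -0.022, -0.0002, -0.0494]
```

```bash
python3 -m pendant '[[-0.036,-0.009,0,-0.056],[-0.036,-0.011,0,-0.056],[-0.036,-0.013,0,-0.056],[-0.035,-0.015,0,-0.056],[-0.034,-0.018,0,-0.056],[-0.033,-0.020,0,-0.056],[-0.032,-0.022,0,-0.056],[-0.028,-0.020,0,-0.053]]'
python3 - <<'E'
from h import *
c=cam("wrist"); save(c,"pics/w1.png"); print(c["xyz"])
for o in r.outline_of("lever_grip","wrist")[:2]:print(o["score"],o["bbox"])
s=r.read_state();print(s["time"],s["ee_pos"])
plan([.528,.39,.145],1.643)
E
```

```text
time: 2.42
ee_pos: [0.4748, 0.4047, 0.2338]
eef_rot: [-0.037, 0.999, -0.0, 0.0]
ft_force: [1.0, 0.7, 0.3]
width: 0.0867
grip_force: 0.0
[0.40385233 0.39985025 0.38389633]
0.98 [259.4, 258.1, 35.3, 36.9]
2.5167 [0.47863912 0.40103647 0.2335142 ]
yaw now 1.635 turn -0.008 rows 3
[-0.0161, -0.0047, 0.0296, -0.0025]
[-0.0161, -0.0047, 0.0296, -0.0025]
[-0.0161, -0.0047, 0.0296, -0.0025]
```

View pics/w1.png

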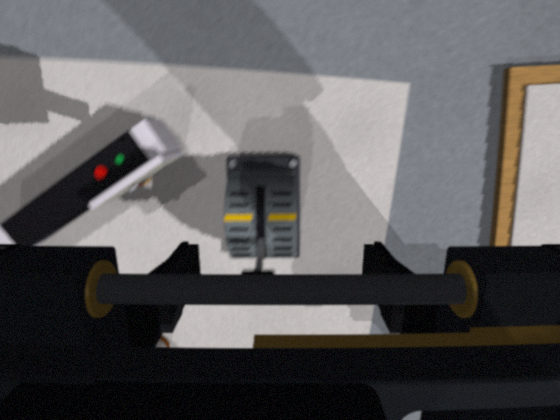

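The wrist view shows the foot's near corners at (228,154) and (299,154), the yellow tick at row 217 and the lever arm along column 260. It leans away, with the grip near (259,268), partly hidden by the gripper.

Run:
```python
from h import *
c=cam("wrist")
P=onz(c,[(228,154),(299,154)],.008);print(P.round(4), "mid",P.mean(0).round(4),np.linalg.norm(P[0]-P[1]))
d=P[1]-P[0]; print("y-dir yaw",np.arctan2(d[1],d[0]))
a=np.arctan2(d[1],d[0])-np.pi/2; h=P.mean(0)[:2]+.062*np.array([np.cos(a),np.sin(a)]);print("hinge",h)
T=onz(c,[(223,217),(297,217)],.038+.046*np.cos(.25));print("tick",T.round(4),"hinge from tick",T.mean(0)[:2]+.046*np.sin(.25)*np.array([np.cos(a),np.sin(a)]))
print(onz(c,[(259,258)],.14).round(4))
for th in (.95,1.05,1.15,1.25): 
  g=np.r_[h+.1*np.sin(th-.75)*np.array([np.cos(a),np.sin(a)]),.038+.1*np.cos(th-.75)]
  print(th,g.round(4),proj(c,g).round(0), proj(cam("top"),g).round(0))
```

```text
[[0.4485 0.3389 0.008 ]
 [0.4434 0.4191 0.008 ]] mid [0.446 0.379 0.008] 0.08030478377558749
y-dir yaw 1.6346227068654569
hinge [0.50785655 0.38297055]
tick [[0.5003 0.3471 0.0826]
 [0.4957 0.4175 0.0826]] hinge from tick [0.50934708 0.38303387]
[[0.5149 0.386  0.14  ]]
0.95 [0.5277 0.3842 0.136 ] [[256. 270.]] [[117. 226.]]
1.05 [0.5373 0.3849 0.1335] [[257. 280.]] [[117. 221.]]
1.15 [0.5467 0.3855 0.1301] [[257. 288.]] [[118. 217.]]
1.25 [0.5557 0.386  0.1258] [[258. 294.]] [[119. 213.]]
```

Run:
```python
from h import *
plan([.531,.386,.128],1.635)
```

```text
yaw now 1.645 turn 0.01 rows 4
[-0.0144, -0.0067, 0.0264, 0.0025]
[-0.0145, -0.0066, 0.0264, 0.0025]
[-0.0145, -0.0066, 0.0264, 0.0025]
[-0.0145, -0.0065, 0.0264, 0.0025]
```

```bash
python3 -m pendant '[[-0.029,-0.013,0,0],[-0.029,-0.013,0.015,0],[0,0,0.035,0],[0,0,0.035,0],[0,0,0.021,0],[0,0,0,0]]' 1
python3 -m pendant '[[0,0,0,0],[0,0,0,0],[0,0,0,0],[0,0,0,0],[0,0,0,0],[0,0,0,0]]' 0 10
```

```text
time: 3.27
ee_pos: [0.529, 0.3846, 0.122]
eef_rot: [-0.037, 0.999, -0.002, -0.004]
ft_force: [-1.0, -0.5, -0.8]
width: 0.0871
grip_force: 0.0
time: 3.77
ee_pos: [0.5328, 0.3854, 0.1285]
eef_rot: [-0.036, 0.999, 0.0, 0.001]
ft_force: [0.5, 0.0, 0.2]
width: 0.0546
grip_force: 0.0
```

```bash
python3 -m pendant '[[0,0,0,0],[0,0,0,0],[0,0,0,0],[0,0,0,0],[0,0,0,0],[0,0,0,0]]'
python3 - <<'E'
from h import *
for n in("top","scene"):
    c=cam(n); save(c,f"pics/{n}1.png")
a=cv2.imread("pics/top1.png")[190:280,80:200];b=cv2.imread("pics/scene1.png")[90:180,270:390]
cv2.imwrite("pics/j1.png",cv2.resize(np.hstack([a,b]),(800,300),interpolation=cv2.INTER_CUBIC))
E
```

```text
time: 4.27
ee_pos: [0.531, 0.3902, 0.1281]
eef_rot: [-0.038, 0.999, 0.003, 0.0]
ft_force: [-0.3, 14.8, -3.1]
width: 0.028
grip_force: 10.0
```

View pics/j1.png

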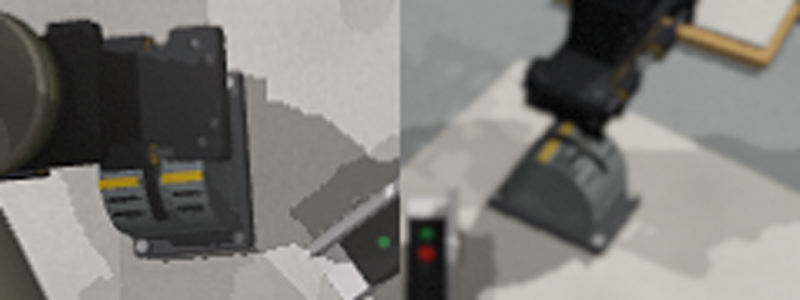

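Grip pinched at a width of 28 mm. Now dragging it along its arc.

```bash
python3 -m pendant '[[0,0.004,-0.001,0],[0.012,0,-0.002,0],[0.012,0,-0.001,0],[0.012,0,0.001,0],[0.012,0,0.002,0],[0,0,0,0],[0,0,0,0],[0,0,0,0]]'
python3 - <<'E'
from h import *
c=cam("wrist"); save(c,"pics/w2.png")
a=c["img"][100:340,140:420,::-1]; cv2.imwrite("pics/w2c.png",cv2.resize(a,(700,600),interpolation=cv2.INTER_CUBIC))
E
```

```text
time: 5.03
ee_pos: [0.4841, 0.3866, 0.1297]
eef_rot: [-0.037, 0.999, 0.001, 0.0]
ft_force: [-3.4, 1.4, 7.6]
width: 0.0275
grip_force: 10.0
```

View pics/w2c.png

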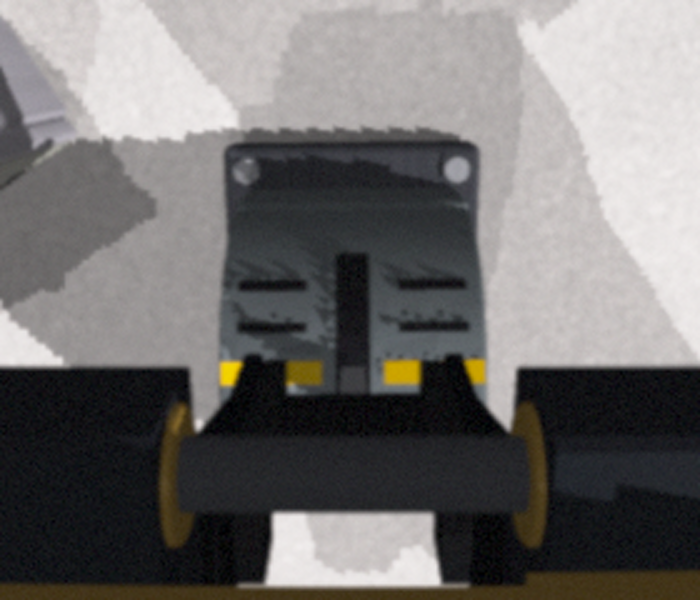

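The lever arm meets the drum at about the yellow tick (crop row ~378 against ~372). I'll release it and check from outside.

```bash
python3 -m pendant '[[0,0,0,0],[0,0,0,0],[0,0,0,0],[0,0,0,0],[0,0,0,0],[0,0,-0.03,0],[0,0,-0.04,0],[-0.03,0,-0.03,0]]' 1
python3 -m pendant '[[-0.04,0,0,0],[-0.04,0,0,0],[0,0,0,0]]'
python3 - <<'E'
from h import *
t=cam("top");s=cam("scene");w=cam("wrist"); save(w,"pics/w3.png")
for n in("top","scene","wrist"):
    for o in r.outline_of("lever_grip",n)[:2]:print(n,o["score"],o["bbox"])
a=w["img"][:,:,::-1][60:300,140:420]; b=s["img"][:,:,::-1][90:180,270:390]
cv2.imwrite("pics/j3.png",np.hstack([cv2.resize(a,(467,400),interpolation=cv2.INTER_CUBIC),cv2.resize(b,(333,400),interpolation=cv2.INTER_CUBIC)]))
h=np.array([.508,.385]);a=.065;e=np.array([np.cos(a),np.sin(a)])
for th in (.4,.5,.6): 
  g=np.r_[h+.1*np.sin(th-.75)*e,.038+.1*np.cos(th-.75)]
  print(th,g.round(4),[proj(c,g).round(1).tolist() for c in(t,s,w)])
E
```

```text
time: 5.75
ee_pos: [0.5101, 0.3895, 0.2309]
eef_rot: [-0.038, 0.999, 0.001, -0.001]
ft_force: [1.2, 2.7, 1.5]
width: 0.0735
grip_force: 0.0
time: 6.0
ee_pos: [0.5995, 0.3907, 0.2247]
eef_rot: [-0.034, 0.999, -0.002, 0.0]
ft_force: [0.7, -1.0, -2.2]
width: 0.0859
grip_force: 0.0
top 0.52 [116.3, 245.0, 24.3, 14.4]
scene 0.49 [318.5, 120.2, 11.6, 22.1]
scene 0.3 [159.4, 315.4, 73.0, 57.7]
wrist 0.67 [284.4, 71.3, 44.8, 45.9]
0.4 [0.4738 0.3828 0.1319] [[[118.2, 252.4]], [[313.0, 118.0]], [[278.7, 45.5]]]
0.5 [0.4833 0.3834 0.1349] [[[117.4, 247.7]], [[315.9, 118.4]], [[278.6, 59.6]]]
0.6 [0.4931 0.384  0.1369] [[[116.9, 242.9]], [[318.8, 119.2]], [[278.5, 74.4]]]
```

View pics/j3.png

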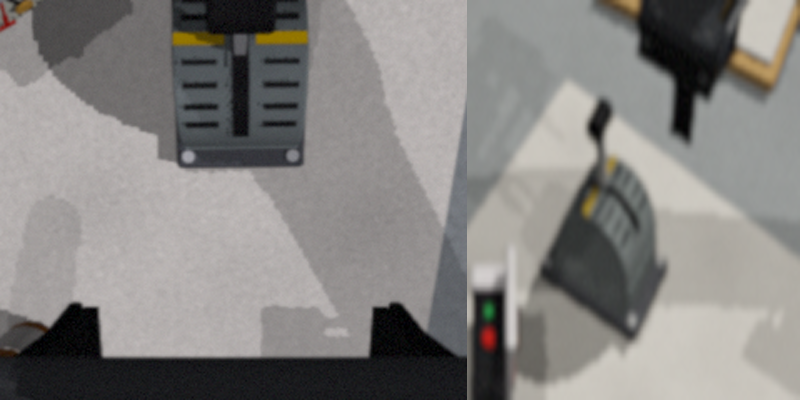

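Run:
```python
from h import *
w=cam("wrist"); t=cam("top")
cv2.imwrite("pics/w4.png",np.hstack([cv2.resize(w["img"][30:190,200:360,::-1],(480,480),interpolation=cv2.INTER_CUBIC),cv2.resize(t["img"][200:290,90:150,::-1],(320,480),interpolation=cv2.INTER_CUBIC)]))
F=onz(w,np.array([(178,167),(303,165)])/1.667+[140,60],.008);print("foot +x edge",F.round(4))
Y=onz(w,np.array([(173,38),(308,37)])/1.667+[140,60],.0826);print("yellow",Y.round(4),"hinge x",Y[:,0].mean()+.0114)
print(w["xyz"],r.read_state()["ee_pos"],r.read_state()["time"])
for hx in(.504,.508):
  h=np.array([hx,.385]);e=np.array([np.cos(.065),np.sin(.065)])
  for th in (.42,.5,.58): 
    g=np.r_[h+.1*np.sin(th-.75)*e,.038+.1*np.cos(th-.75)]
    print(hx,th,[proj(c,g).round(1).tolist() for c in(w,t)])
```

```text
foot +x edge [[0.5673 0.3545 0.008 ]
 [0.5598 0.4382 0.008 ]]
yellow [[0.4928 0.3557 0.0826]
 [0.4873 0.4242 0.0826]] hinge x 0.5014362670238162
[0.52168302 0.38913065 0.37882143] [0.59276267 0.39401072 0.22891806] 6.4
0.504 0.42 [[[276.8, 45.5]], [[118.0, 253.4]]]
0.504 0.5 [[[276.7, 56.8]], [[117.4, 249.7]]]
0.504 0.58 [[[276.6, 68.5]], [[116.9, 245.8]]]
0.508 0.42 [[[276.4, 51.7]], [[118.1, 251.4]]]
0.508 0.5 [[[276.3, 63.0]], [[117.4, 247.7]]]
0.508 0.58 [[[276.2, 74.6]], [[117.0, 243.9]]]
```

View pics/w4.png

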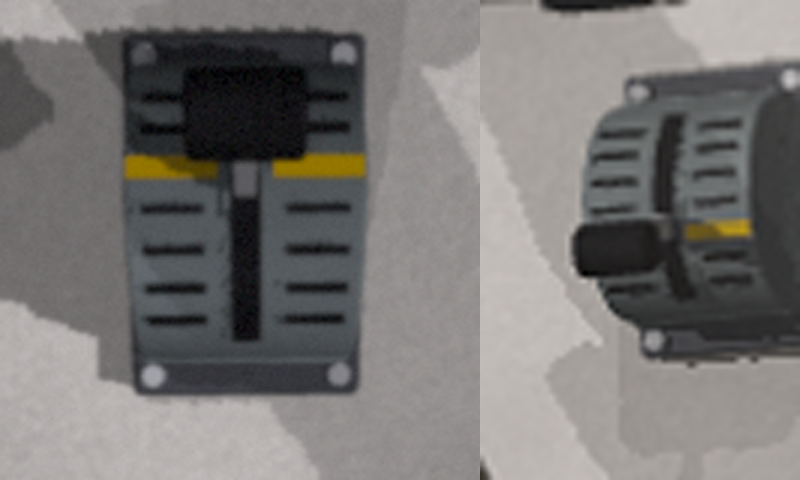

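The left panel shows the foot spanning rows 33–392, the yellow tick at row 166, the grip at rows 66–158 and the arm base ending at row 197. In the right panel the arm meets the drum at row 228, on the yellow tick at rows 222–238.

Run:
```python
from h import *
w=cam("wrist");t=cam("top"); q=lambda *p:np.array(p,float)/3+[200,30]-.33
for zf in(0.005,.01):
  F=onz(w,q((244,33),(246,393)),zf); print(zf,F.round(4),"hinge",F.mean(0)[:2].round(4))
T=onz(w,q((245,166)),.0826)[0]; T2=onz(w,q((245,208)),.084)[0]; print("yellow->",T[0]+.0114,"top tick",T2[0])
for hx in (.501,.503,.505):
  for th in (.42,.5,.58):
    e=np.array([np.cos(.065),np.sin(.065)]);H=np.r_[hx,.39,.038]
    u=np.r_[np.sin(th-.75)*e,np.cos(th-.75)];v=np.r_[np.cos(th-.75)*e,-np.sin(th-.75)]
    rows=lambda c:[(lambda p:[p[:,1].min().round(1),p[:,1].max().round(1)])(proj(c,[H+u*(.1+a)+v*b for a in(-.0105,.0105) for b in (-.0105,.0105)]))]
    print(hx,th,rows(w),rows(t),"arm base",(proj(w,H+u*.046+v*.005)[0,1]).round(1),(proj(w,H+u*.046+v*.003)[0,1]).round(1))
print("obs grip",q((0,66),(0,158))[:,1],"arm",q((0,197))[:,1],"top",np.array([222,277])/5.333+200)
```

```text
0.005 [[0.4409 0.3836 0.005 ]
 [0.5657 0.3935 0.005 ]] hinge [0.5033 0.3886]
0.01 [[0.442  0.3837 0.01  ]
 [0.5651 0.3935 0.01  ]] hinge [0.5036 0.3886]
yellow-> 0.5039362901078034 top tick 0.504001181048652
0.501 0.42 [[np.float64(17.2), np.float64(63.3)]] [[np.float64(248.4), np.float64(261.5)]] arm base 83.0 80.7
0.501 0.5 [[np.float64(29.3), np.float64(73.6)]] [[np.float64(244.9), np.float64(257.5)]] arm base 87.4 85.1
0.501 0.58 [[np.float64(42.2), np.float64(84.0)]] [[np.float64(241.4), np.float64(253.3)]] arm base 91.9 89.6
0.503 0.42 [[np.float64(20.5), np.float64(66.3)]] [[np.float64(247.4), np.float64(260.5)]] arm base 85.5 83.2
0.503 0.5 [[np.float64(32.6), np.float64(76.5)]] [[np.float64(244.0), np.float64(256.5)]] arm base 89.9 87.6
0.503 0.58 [[np.float64(45.5), np.float64(86.9)]] [[np.float64(240.5), np.float64(252.3)]] arm base 94.4 92.0
0.505 0.42 [[np.float64(23.7), np.float64(69.3)]] [[np.float64(246.4), np.float64(259.6)]] arm base 87.9 85.7
0.505 0.5 [[np.float64(35.9), np.float64(79.5)]] [[np.float64(243.0), np.float64(255.5)]] arm base 92.4 90.0
0.505 0.58 [[np.float64(48.8), np.float64(89.9)]] [[np.float64(239.5), np.float64(251.3)]] arm base 96.9 94.5
obs grip [51.67       82.33666667] arm [95.33666667] top [241.62760173 251.9407463 ]
```

The lever reads about 0.57, too near the limit. I'll re-pinch it and move it 7–8 mm further.

```bash
python3 - <<'E'
from h import *
plan([.486,.389,.229],1.636,4)
E
python3 -m pendant '[[0.036,0.0,0,0],[0.036,0,0,0],[0.035,0,0,0],[0,0,0.03,0],[0,0,0.04,0],[0,0,0.03,0],[0,0,0,0],[0,0,0,0]]' 1
```

```text
yaw now 1.644 turn 0.008 rows 4
[0.0268, 0.0007, -0.0001, 0.0019]
[0.0268, 0.0007, -0.0001, 0.0019]
[0.0268, 0.0006, -0.0001, 0.0019]
[0.0268, 0.0006, -0.0001, 0.0019]
time: 7.17
ee_pos: [0.4861, 0.3853, 0.1277]
eef_rot: [-0.036, 0.999, -0.001, -0.001]
ft_force: [0.3, 0.4, 0.5]
width: 0.0868
grip_force: 0.0
```

```bash
python3 -m pendant '[[0,0.004,0,0],[0,0,0,0],[0,0,0,0],[0,0,0,0],[0,0,0,0],[0,0,0,0],[0,0,0,0],[0,0,0,0]]' 0 10
python3 -m pendant '[[0,0,0,0],[0,0,0,0],[0,0,0,0],[0.004,0,0,0],[0.004,0,0.001,0],[0,0,0,0],[0,0,0,0],[0,0,0,0]]'
python3 -m pendant '[[0,0,0,0],[0,0,0,0],[0,0,0,0],[0,0,0,0],[0,0,0,0],[0,0,-0.03,0],[0,0,-0.04,0],[-0.03,0,-0.03,0]]' 1
python3 -m pendant '[[-0.04,0,0,0],[-0.04,0,0,0],[0,0,0,0],[0,0,0,0]]'
python3 - <<'E'
from h import *
w=cam("wrist");t=cam("top");save(t,"pics/t5.png")
for c,(y0,y1,x0,x1) in((w,(20,150,255,315)),(t,(215,290,100,113))):
    g=c["img"][y0:y1,x0:x1].max(2).astype(int); pr=np.median(g[:, 12:-25] if c is w else g,axis=1); print(y0,pr.astype(int).tolist())
H=np.r_[.5037,.389,.038];e=np.array([np.cos(.065),np.sin(.065)])
for th in (.42,.5,.58):
    G=H+.1*np.r_[np.sin(th-.75)*e,np.cos(th-.75)]; print(th,proj(w,G),proj(t,G))
print("yellow",proj(w,H+.046*np.r_[np.sin(-.25)*e,np.cos(.25)]),r.read_state()["time"],r.read_state()["ee_pos"])
E
```

```text
time: 7.83
ee_pos: [0.4866, 0.3898, 0.1281]
eef_rot: [-0.036, 0.999, 0.0, 0.0]
ft_force: [-0.1, -0.4, 0.2]
width: 0.0416
grip_force: 0.0
time: 8.5
ee_pos: [0.4791, 0.3864, 0.1264]
eef_rot: [-0.035, 0.999, -0.002, -0.0]
ft_force: [-0.9, -8.3, 1.2]
width: 0.0279
grip_force: 10.0
time: 9.17
ee_pos: [0.5041, 0.3936, 0.2296]
eef_rot: [-0.039, 0.999, 0.001, -0.001]
ft_force: [1.0, 2.5, 0.7]
width: 0.0736
grip_force: 0.0
time: 9.5
ee_pos: [0.5893, 0.3962, 0.2244]
eef_rot: [-0.035, 0.999, -0.001, -0.001]
ft_force: [-1.2, -0.2, -0.9]
width: 0.0865
grip_force: 0.0
20 [132, 132, 133, 133, 132, 131, 131, 132, 131, 131, 131, 131, 132, 130, 130, 130, 130, 131, 131, 130, 128, 116, 83, 51, 24, 14, 11, 12, 15, 16, 16, 17, 17, 18, 20, 20, 20, 21, 20, 20, 22, 21, 22, 20, 21, 20, 20, 20, 20, 19, 18, 18, 16, 17, 17, 20, 39, 63, 71, 71, 69, 72, 71, 69, 71, 73, 79, 80, 79, 80, 82, 82, 84, 81, 69, 70, 73, 71, 70, 67, 61, 64, 62, 58, 61, 65, 71, 76, 79, 76, 73, 75, 77, 77, 77, 77, 67, 68, 69, 71, 70, 72, 73, 78, 78, 74, 66, 62, 70, 72, 75, 78, 75, 73, 77, 76, 69, 69, 65, 67, 72, 73, 72, 66, 68, 61, 64, 70, 76, 76]
215 [167, 167, 167, 166, 167, 167, 167, 167, 166, 166, 167, 167, 165, 166, 165, 165, 165, 165, 166, 165, 164, 166, 164, 166, 165, 164, 165, 166, 165, 166, 166, 164, 164, 165, 165, 164, 165, 166, 164, 168, 171, 178, 171, 190, 191, 189, 191, 191, 192, 191, 190, 187, 165, 166, 165, 166, 165, 165, 165, 165, 165, 165, 166, 167, 166, 178, 186, 185, 185, 187, 188, 188, 190, 190, 190]
0.42 [[279.02692864  49.37128165]] [[116.09584146 253.57144024]]
0.5 [[278.96248988  60.78752493]] [[115.48999769 249.83006372]]
0.58 [[278.90418343  72.65625063]] [[114.99781238 245.9976945 ]]
yellow [[279.37325585  88.80289777]] 9.6 [0.58711163 0.39758472 0.22615506]
```

The lever is now at about 0.50. Next is the lamp.

Run:
```python
from h import *
plan([.511,.149,.235],.65)
```

```text
yaw now 1.644 turn 0.994 rows 9
[0.0104, -0.0269, -0.001, 0.1104]
[0.0074, -0.0279, -0.001, 0.1104]
[0.0043, -0.0286, -0.001, 0.1104]
[0.0011, -0.0289, -0.001, 0.1104]
[-0.0021, -0.0288, -0.001, 0.1104]
[-0.0052, -0.0284, -0.001, 0.1104]
[-0.0083, -0.0277, -0.001, 0.1104]
[-0.0113, -0.0266, -0.001, 0.1104]
[-0.0142, -0.0252, -0.001, 0.1104]
```

```bash
python3 -m pendant '[[0.010,-0.027,-0.001,0.11],[0.007,-0.028,-0.001,0.11],[0.004,-0.029,-0.001,0.11],[0.001,-0.029,-0.001,0.11],[-0.002,-0.029,-0.001,0.11],[-0.005,-0.028,-0.001,0.11],[-0.008,-0.028,-0.001,0.11],[-0.011,-0.027,-0.001,0.11]]'
python3 -m pendant '[[-0.014,-0.025,-0.001,0.114],[0,0,0,0],[0,0,0,0],[0,0,0,0]]'
python3 - <<'E'
from h import *
w=cam("wrist");t=cam("top");save(w,"pics/w6.png")
print(w["xyz"],r.read_state()["ee_pos"],r.read_state()["eef_rot"],r.read_state()["joint_positions"].round(2))
for o in r.outline_of("lamp","wrist")[:1]:
    m=o["mask"].astype(np.uint8);print(o["score"],o["bbox"],cv2.boxPoints(cv2.minAreaRect(cv2.findNonZero(m))).round(0).tolist())
E
```

```text
time: 10.27
ee_pos: [0.5186, 0.175, 0.2353]
eef_rot: [0.395, 0.919, 0.001, 0.0]
ft_force: [0.8, -0.1, 0.8]
width: 0.0872
grip_force: 0.0
time: 10.6
ee_pos: [0.5113, 0.1493, 0.2362]
eef_rot: [0.443, 0.896, 0.001, 0.0]
ft_force: [0.2, 0.4, 0.7]
width: 0.0868
grip_force: 0.0
[0.46844452 0.20684388 0.38633566] [0.51152176 0.14958716 0.23562508] [ 4.43267862e-01  8.96389116e-01  3.88572141e-04 -6.19225044e-05] [-0.64  0.12  0.29  1.72 -0.04  1.31  0.32]
0.76 [293.9, 141.0, 61.7, 233.3] [[264.0, 259.0], [267.0, 25.0], [323.0, 26.0], [320.0, 260.0]]
```

View pics/w6.png

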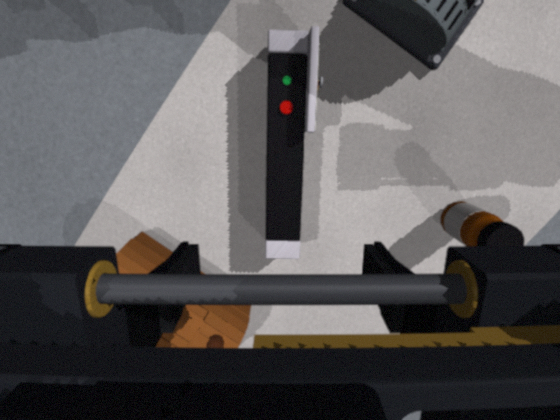

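The lamp runs almost straight up the picture: tail edge at row 30 (columns 269–307), nose edge at row 257 (columns 266–300), gauge plate on its right.

Run:
```python
from h import *
w=cam("wrist")
P=onz(w,[(266.5,257),(300,257),(269.5,30),(307,30)],.052); print(P.round(4))
n=P[:2].mean(0);t=P[2:].mean(0);d=n-t;yaw=np.arctan2(d[1],d[0]);L=np.linalg.norm(d[:2]);u=d/np.linalg.norm(d)
c=(n+t)/2; print("c",c.round(4),"yaw",yaw.round(3),"L",L.round(4),"widths",np.linalg.norm(P[0]-P[1]),np.linalg.norm(P[2]-P[3]))
g=c+.038*u; print("grasp",g.round(4)); plan([g[0],g[1],.036],yaw+np.pi/2)
```

```text
[[0.5437 0.0832 0.052 ]
 [0.5728 0.1054 0.052 ]
 [0.411  0.2657 0.052 ]
 [0.4385 0.2868 0.052 ]]
c [0.4915 0.1853 0.052 ] yaw -0.938 L 0.2256 widths 0.03659706733616853 0.03465905191449205
grasp [0.514  0.1546 0.052 ]
yaw now 0.651 turn 0.018 rows 6
[0.0005, 0.0008, 0.0332, 0.0031]
[0.0005, 0.0008, 0.0332, 0.0031]
[0.0005, 0.0008, 0.0332, 0.0031]
[0.0005, 0.0008, 0.0332, 0.0031]
[0.0005, 0.0008, 0.0332, 0.0031]
[0.0005, 0.0008, 0.0332, 0.0031]
```

```bash
python3 -m pendant '[[0.002,0.003,0.03,0.018],[0.001,0.002,0.035,0],[0,0,0.035,0],[0,0,0.035,0],[0,0,0.035,0],[0,0,0.029,0],[0,0,0,0],[0,0,0,0]]' 1
python3 -m pendant '[[0,0,0,0],[0,0,0,0],[0,0,0,0],[0,0,0,0],[0,0,0,0],[0,0,0,0],[0,0,0,0],[0,0,0,0]]' 0 40
python3 -m pendant '[[0,0,0,0],[0,0,0,0],[0,0,0,0]]'
```

```text
time: 11.47
ee_pos: [0.5133, 0.1534, 0.0357]
eef_rot: [0.452, 0.892, -0.001, -0.001]
ft_force: [-0.1, 0.5, 0.1]
width: 0.0869
grip_force: 0.0
time: 12.13
ee_pos: [0.5141, 0.1535, 0.0365]
eef_rot: [0.453, 0.892, 0.0, -0.0]
ft_force: [0.6, 0.6, -0.0]
width: 0.0416
grip_force: 0.0
time: 12.38
ee_pos: [0.5137, 0.1531, 0.0364]
eef_rot: [0.453, 0.892, -0.0, -0.0]
ft_force: [-4.1, -2.4, 5.4]
width: 0.0377
grip_force: 40.0
```

```bash
python3 -m pendant '[[0,0,-0.03,0],[0,0,-0.04,0],[0,0,-0.04,0],[0,0,-0.04,0],[0,0,-0.02,0],[0,0,0,0],[0,0,0,0]]'
python3 - <<'E'
from h import *
s=cam("scene")
plan([.501,-.10,.205],0)
E
```

```text
time: 12.97
ee_pos: [0.5141, 0.1536, 0.2058]
eef_rot: [0.453, 0.892, 0.0, 0.0]
ft_force: [-0.5, -0.4, -7.5]
width: 0.0377
grip_force: 40.0
yaw now 0.631 turn 0.631 rows 7
[-0.0282, -0.0228, -0.0001, 0.0902]
[-0.0301, -0.0201, -0.0001, 0.0902]
[-0.0318, -0.0173, -0.0001, 0.0902]
[-0.0332, -0.0144, -0.0001, 0.0902]
[-0.0344, -0.0113, -0.0001, 0.0902]
[-0.0353, -0.0082, -0.0001, 0.0902]
[-0.0359, -0.005, -0.0001, 0.0902]
```

```bash
python3 -m pendant '[[-0.028,-0.023,0,0.09],[-0.030,-0.020,0,0.09],[-0.032,-0.017,0,0.09],[-0.033,-0.014,0,0.09],[-0.034,-0.011,0,0.09],[-0.035,-0.008,0,0.09],[-0.036,-0.005,0,0.09],[0,0,0,0]]'
python3 -m pendant '[[0,0,0,0],[0,0,0,0],[0,0,0,0],[0,0,0,0],[0,0,0,0],[0,0,0,0]]'
python3 - <<'E'
from h import *
s=cam("scene");save(s,"pics/s7.png");st=r.read_state();print(st["ee_pos"],st["eef_rot"])
y=st["ee_pos"]; G=y+[0,0,.008]
org=np.array([y[0],y[1]+.038,y[2]+.008-.044]) # lamp origin est, lamp x=-Y, y=+X
L=lambda p: org+np.array([p[1],-p[0],p[2]])
pts=proj(s,[L((-.114,.028,.002)),L((-.022,.028,.002)),L((-.022,.028,.072)),L((-.114,.028,.072)),L((-.068,.03,.062))]);print(pts.round(1))
x0,y0=(pts.min(0)-12).astype(int);x1,y1=(pts.max(0)+12).astype(int);print(x0,y0,x1,y1)
k=min(780/(x1-x0),580/(y1-y0)); cv2.imwrite("pics/s7c.png",cv2.resize(s["img"][y0:y1,x0:x1,::-1],None,fx=k,fy=k,interpolation=cv2.INTER_CUBIC));print(k)
E
```

```text
time: 13.68
ee_pos: [0.5002, -0.1071, 0.204]
eef_rot: [0.712, 0.702, -0.003, 0.0]
ft_force: [-1.0, -1.9, -6.4]
width: 0.0373
grip_force: 40.0
time: 14.18
ee_pos: [0.5028, -0.098, 0.2062]
eef_rot: [0.706, 0.708, -0.0, -0.0]
ft_force: [-0.4, 0.6, -5.5]
width: 0.0377
grip_force: 40.0
[ 0.50284475 -0.09818476  0.20634791] [ 7.06408101e-01  7.07804769e-01  7.78378482e-06 -6.82836211e-05]
[[259.7 185.7]
 [235.9 209.4]
 [234.  190.5]
 [259.1 166.4]
 [247.7 181.5]]
221 154 271 221
8.656716417910447
```

View pics/s7c.png

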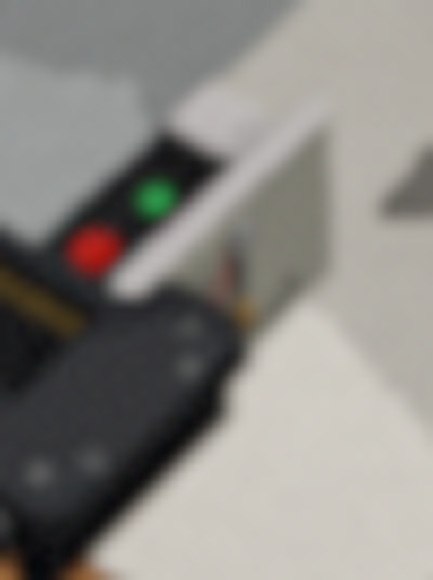

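The gauge at crop (240,250) is oblique and partly hidden by the gripper body. I'll raise the lamp towards the scene camera and turn its face to it so the set hand can be read.

Run:
```python
from h import *
plan([.58,-.16,.54],-.85); print(r.read_state()["joint_positions"].round(2))
```

```text
yaw now 0.002 turn 0.852 rows 10
[-0.0062, 0.0077, -0.0334, 0.0852]
[-0.0055, 0.0082, -0.0334, 0.0852]
[-0.0048, 0.0086, -0.0334, 0.0852]
[-0.004, 0.009, -0.0334, 0.0852]
[-0.0033, 0.0093, -0.0334, 0.0852]
[-0.0025, 0.0096, -0.0334, 0.0852]
[-0.0016, 0.0097, -0.0334, 0.0852]
[-0.0008, 0.0099, -0.0334, 0.0852]
[0.0, 0.0099, -0.0334, 0.0852]
[0.0009, 0.0098, -0.0334, 0.0852]
[-0.4   0.1   0.54  1.82 -0.05  1.24  0.16]
```

```bash
python3 -m pendant '[[-0.006,0.008,-0.034,0.085],[-0.005,0.008,-0.034,0.085],[-0.005,0.009,-0.034,0.085],[-0.004,0.009,-0.034,0.085],[-0.003,0.009,-0.034,0.085],[-0.002,0.010,-0.034,0.085],[-0.001,0.010,-0.034,0.085],[-0.001,0.010,-0.034,0.085]]'
python3 -m pendant '[[0,0.010,-0.034,0.085],[0,0.010,-0.034,0.085],[0,0,0,0],[0,0,0,0],[0,0,0,0],[0,0,0,0],[0,0,0,0],[0,0,0,0]]'
python3 -m pendant '[[0,0,0,0],[0,0,0,0],[0,0,0,0],[0,0,0,0],[0,0,0,0]]'
cat > gauge.py <<'E'
from h import *
def gauge(f,zg=.044,pitch=0,xg=.038):
    """reproject the lamp's gauge plane to a front view (10 px/mm... 6)"""
    s=cam("scene");st=r.read_state();M=R.from_quat(st["eef_rot"]).as_matrix()
    ly=M[:,1];lx=-M[:,0];lz=np.array([0,0,1.])
    if ly@np.array([1,0,0])<0 : pass
    G=st["ee_pos"]-.008*M[:,2]
    lx,lz=lx*np.cos(pitch)-lz*np.sin(pitch), lz*np.cos(pitch)+lx*np.sin(pitch)
    O=G-xg*lx-zg*lz
    L=lambda p:O+p[0]*lx+p[1]*ly+p[2]*lz
    # front view seen from +y: lamp x points left in view (x right = -x lamp)
    W,H,k=700,560,6.
    c3=[(-.128,.031,.08),(-.008,.031,.08),(-.008,.031,-.012),(-.128,.031,-.012)]
    src=proj(s,[L(p) for p in c3]).astype(np.float32)
    # in view: lamp +x to the left
    dst=np.float32([(720,0),(0,0),(0,552),(720,552)])
    T=cv2.getPerspectiveTransform(src,dst)
    v=cv2.warpPerspective(s["img"][:,:,::-1],T,(720,552),flags=cv2.INTER_CUBIC)
    cv2.imwrite(f,v); print(st["time"],st["ee_pos"].round(4),src.round(0).tolist(),"pivot",((-.008+.068)*6000,(.08-.062)*6000)); return s
E
python3 - <<'E'
from gauge import *
s=gauge("pics/g8.png");save(s,"pics/s8.png")
E
```

```text
time: 14.9
ee_pos: [0.566, -0.1464, 0.4802]
eef_rot: [0.903, 0.43, 0.0, -0.0]
ft_force: [1.4, -0.7, -6.4]
width: 0.0375
grip_force: 40.0
time: 15.57
ee_pos: [0.5804, -0.1595, 0.5457]
eef_rot: [0.935, 0.354, -0.0, -0.001]
ft_force: [-0.0, 0.1, -6.3]
width: 0.0375
grip_force: 40.0
time: 15.98
ee_pos: [0.5808, -0.16, 0.5464]
eef_rot: [0.936, 0.353, 0.0, -0.0]
ft_force: [-0.6, -0.4, -7.2]
width: 0.0378
grip_force: 40.0
16.0333 [ 0.5808 -0.16    0.5465] [[307.0, 113.0], [223.0, 118.0], [228.0, 162.0], [303.0, 158.0]] pivot (360.0, 108.00000000000001)
```

View pics/g8.png

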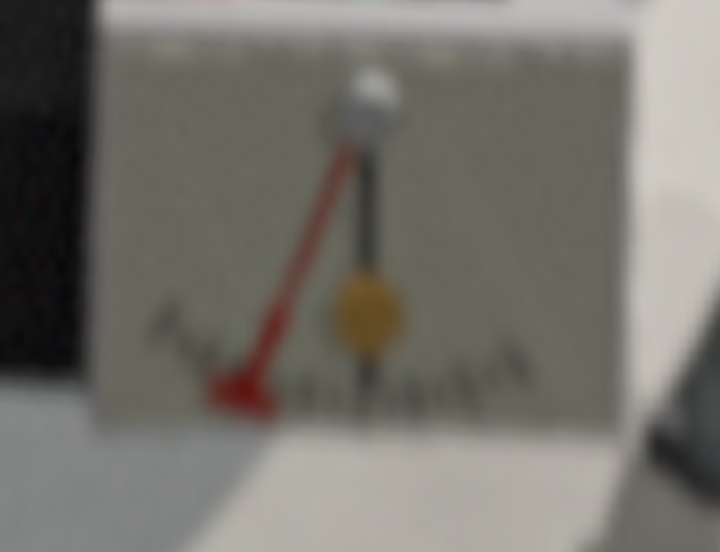

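The rectified gauge shows the needle plumb at column 367 (lamp level). The red hand runs from (350,150) to (245,395), about 0.40 rad. I'll fit it numerically and plan the placing.

```bash
cat > ang.py <<'E'
from h import *
def ang(f,y0=140,y1=345):
    v=cv2.imread(f).astype(int); b,g,r_=v[...,0],v[...,1],v[...,2]
    sx,sy=528/92,394/70
    out={}
    for n,m in(("red",(r_-g>35)&(b>g-15)),("brass",(r_-b>40)&(r_-g<60)&(g-b>15))):
        m=m.copy();m[:y0]=0; m[:,:60]=0;m[:,640:]=0
        if n=="red": m[y1:]=0
        ys,xs=np.nonzero(m); 
        if len(ys)<30: print(n,"none"); continue
        c=np.array([xs.mean(),ys.mean()]); 
        p=np.polyfit(ys/sy,xs/sx,1); piv=(366,115)
        print(n,len(ys),"centroid",c.round(1),"slope angle",np.arctan(-p[0]).round(3),"from pivot",np.arctan2((piv[0]-c[0])/sx,(c[1]-piv[1])/sy).round(3))
E
python3 - <<'E'
from ang import *
ang("pics/g8.png")
plan([.501,-.10,.21],0)
E
```

```text
red 706 centroid [274.3 325.5] slope angle 0.338 from pivot 0.404
brass 3729 centroid [367.9 313.2] slope angle -0.014 from pivot -0.009
yaw now -0.849 turn -0.849 rows 10
[-0.002, -0.0098, 0.0336, -0.0849]
[-0.0012, -0.0099, 0.0336, -0.0849]
[-0.0003, -0.01, 0.0336, -0.0849]
[0.0005, -0.01, 0.0336, -0.0849]
[0.0013, -0.0099, 0.0336, -0.0849]
[0.0022, -0.0097, 0.0336, -0.0849]
[0.003, -0.0095, 0.0336, -0.0849]
[0.0038, -0.0092, 0.0336, -0.0849]
[0.0046, -0.0089, 0.0336, -0.0849]
[0.0053, -0.0085, 0.0336, -0.0849]
```

The set hand reads about 0.40 rad. Returning to hover over the rest.

```bash
python3 -m pendant '[[-0.002,-0.010,0.034,-0.085],[-0.001,-0.010,0.034,-0.085],[0,-0.010,0.034,-0.085],[0,-0.010,0.034,-0.085],[0.001,-0.010,0.034,-0.085],[0.002,-0.010,0.034,-0.085],[0.003,-0.009,0.034,-0.085],[0.004,-0.009,0.034,-0.085]]'
python3 -m pendant '[[0.005,-0.009,0.034,-0.085],[0.005,-0.009,0.034,-0.085],[0,0,0.03,0],[0,0,0.02,0],[0,0,0,0],[0,0,0,0],[0,0,0,0],[0,0,0,0]]'
python3 - <<'E'
from h import *
t=cam("top");w=cam("wrist");save(w,"pics/w9.png");save(t,"pics/t9.png"); print(r.read_state()["ee_pos"],r.read_state()["ft_force"],r.read_state()["time"])
plan([.501,-.1065,.122],0,4)
for o in r.outline_of("gouge","top")[:2]: print(o["score"],o["bbox"],onz(t,[o["bbox"][:2]],.02))
for o in r.outline_of("jamb","top")[:2]: print(o["score"],o["bbox"],onz(t,[o["bbox"][:2]],.02))
for o in r.outline_of("rest","top")[:1]: print(o["score"],o["bbox"])
E
```

```text
time: 16.7
ee_pos: [0.5162, -0.1119, 0.2731]
eef_rot: [0.763, 0.647, 0.0, 0.0]
ft_force: [0.5, -0.4, -6.2]
width: 0.0375
grip_force: 40.0
time: 17.37
ee_pos: [0.5017, -0.1002, 0.1583]
eef_rot: [0.707, 0.707, 0.001, 0.001]
ft_force: [1.0, -0.3, -6.4]
width: 0.0376
grip_force: 40.0
[ 0.50137458 -0.10007169  0.15786652] [-0.20591078 -0.32292022 -6.6812599 ] 17.4667
yaw now 0.001 turn 0.001 rows 4
[-0.0016, -0.0001, 0.009, 0.0002]
[-0.0016, -0.0001, 0.009, 0.0002]
[-0.0016, -0.0001, 0.009, 0.0002]
[-0.0016, -0.0001, 0.009, 0.0002]
0.81 [326.6, 239.4, 43.6, 80.8]
```

```bash
python3 -m pendant '[[-0.003,0,0.012,0],[-0.0035,0,0.012,0],[0,0,0.005,0],[0,0,0.002,0],[0,0,0.002,0],[0,0,0,0],[0,0,0,0]]'
python3 -m pendant '[[0,0,0.002,0],[0,0,0,0],[0,0,0,0]]'
```

```text
time: 18.2
ee_pos: [0.5008, -0.1063, 0.1239]
eef_rot: [0.707, 0.708, 0.0, 0.0]
ft_force: [-0.3, 0.9, -6.9]
width: 0.0377
grip_force: 40.0
time: 18.45
ee_pos: [0.5011, -0.1067, 0.1224]
eef_rot: [0.707, 0.707, 0.001, 0.0]
ft_force: [-1.2, -1.2, 3.7]
width: 0.038
grip_force: 40.0
```

Contact at z = 0.1224, with the vertical force up 10 N. I'll hold it level, then ease the grip and rock.

```bash
python3 -m pendant '[[0,0,0,0],[0,0,0,0],[0,0,0,0],[0,0,0,0]]'
python3 -m pendant '[[0,0,0,0],[-0.001,0,0.0015,0],[-0.001,0,0.0015,0],[-0.001,0,0.0015,0],[-0.001,0,0.0015,0],[0,0,0,0],[0,0,0,0]]' 0 15
python3 - <<'E'
from h import *
w=cam("wrist");save(w,"pics/w10.png");s=cam("scene");save(s,"pics/s10.png")
m=r.outline_of("lamp","wrist");print([ (o["score"],o["bbox"]) for o in m[:1]])
st=r.read_state();O=st["ee_pos"]+[0,0,.008]
for ph in(0,.1,.2,.4):
    lx=np.array([0,-np.cos(ph),-np.sin(ph)]);lz=np.array([0,-np.sin(ph),np.cos(ph)]);P=O-[0,0,.005]
    f=lambda x,y,z:P+(x-.038)*lx+(z-.039)*lz+[y,0,0]
    print(ph,proj(w,[f(-.115,-.019,.052),f(-.115,.019,.052),f(-.114,.027,.072),f(-.022,.027,.072)]).round(0).tolist())
E
```

```text
time: 18.78
ee_pos: [0.5011, -0.1067, 0.1223]
eef_rot: [0.707, 0.707, 0.001, 0.001]
ft_force: [-1.6, -3.1, 6.0]
width: 0.0381
grip_force: 40.0
time: 19.37
ee_pos: [0.5007, -0.1109, 0.1154]
eef_rot: [0.707, 0.707, 0.0, 0.0]
ft_force: [2.8, -4.9, 0.6]
width: 0.0383
grip_force: 15.0
[(0.57, [308.6, 167.2, 168.7, 334.3])]
0 [[223.0, -116.0], [333.0, -116.0], [371.0, -157.0], [356.0, 158.0]]
0.1 [[215.0, -142.0], [341.0, -142.0], [385.0, -184.0], [360.0, 171.0]]
0.2 [[205.0, -168.0], [350.0, -168.0], [404.0, -211.0], [363.0, 187.0]]
0.4 [[176.0, -217.0], [377.0, -217.0], [461.0, -256.0], [368.0, 225.0]]
```

View pics/w10.png

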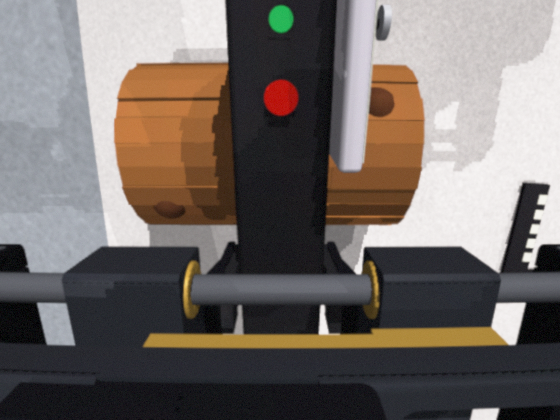

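The wrist view shows the lamp pitching on the rest, with the plate's front end at (350,168), the red LED at (281,97) and the green at (281,18). I've now viewed 11 pictures, one over the allowance of 10, so I'll work from numbers alone from here, tracking pitch by the LEDs.

```bash
cat > pitch.py <<'E'
from h import *
from scipy.optimize import least_squares
PV=(.038,.039)
def leds(img):
    v=img.astype(int); a=v[:240,200:380]; out=[]
    for i,j in((0,1),(1,0)):
        m=((a[...,i]-a[...,j]>60)&(a[...,i]-a[...,2]>40)).astype(np.uint8)
        n,l,st,c=cv2.connectedComponentsWithStats(m); 
        c2=[(st[k,4],c[k]+[200,0]) for k in range(1,n) if st[k,4]>25 and abs(c[k][0]-80)<45]
        out.append(max(c2,key=lambda t:t[0])[1] if c2 else None)
    return out
def lamp_pt(T,M,x,y,z,ph,pv=PV):
    lx=-M[:,0];ly=M[:,1];up=-M[:,2]
    lxp=lx*np.cos(ph)-up*np.sin(ph);lz=up*np.cos(ph)+lx*np.sin(ph)
    P=T-M[:,2]*(.008-(.044-pv[1]))
    return P+(x-pv[0])*lxp+(z-pv[1])*lz+y*ly
def pitch():
    """LED pixels at level come from pics/w9.png; camera rides with the tool, so compare in tool frame."""
    w=cam("wrist");st=r.read_state();M=R.from_quat(st["eef_rot"]).as_matrix();T=st["ee_pos"]
    L0=leds(cv2.imread("pics/w9.png")[:,:,::-1]);L1=leds(w["img"])
    res=[]
    for n,a,b in zip(("red","green"),L0,L1):
        if a is None: continue
        f=lambda q:proj(w,lamp_pt(T,M,q[0],q[1],.052,0))[0]-a
        q=least_squares(f,[-.05,0]).x
        if b is None: print(n,q.round(4),a,"hidden"); continue
        ph=least_squares(lambda p:[proj(w,lamp_pt(T,M,q[0],q[1],.052,p[0]))[0,1]-b[1]],[.1]).x[0]
        print(n,"lamp xy",q.round(4),"px",a.round(1),b.round(1),"phi",round(ph,3))
    print("t",st["time"],"tcp",T.round(4),"F",st["ft_force"].round(1),"grip",st["grip_force"]); return w
E
python3 -c "
from pitch import *
pitch()"
```

```text
red lamp xy [-0.0463  0.0004] px [279.4  89.2] [280.6  97.2] phi 0.19
green lamp xy [-0.0706  0.0004] px [279.2  20.4] [280.6  18.5] phi 0.045
t 19.5667 tcp [ 0.5007 -0.1108  0.1154] F [ 1.9 -5.2  1.5] grip 15.000812478829175
```

```bash
cat >> pitch.py <<'E'
def edges(img):
    a=img.max(2).astype(int); L=[];Rr=[]
    for y in range(4,232,6):
        for s,o in((-1,L),(1,Rr)):
            x=265 if s<0 else 300
            while 150<x<420 and a[y,x]<50: x+=s
            o.append((y,x-s*.5))
    return np.array(L,float),np.array(Rr,float)
def full(img=None,w=None,verbose=True):
    w=w or cam("wrist");st=r.read_state();M=R.from_quat(st["eef_rot"]).as_matrix();T=st["ee_pos"]
    img=w["img"] if img is None else img
    Le,Re=edges(img); Ld=leds(img)
    def pt(x,y,p): # p: phi,dx,dz,dy,dyaw
        return lamp_pt(T,M,x+p[1],y+p[3]+p[4]*(x-.04),.052+0,p[0])-M[:,2]*p[2]
    xs=np.linspace(-.115,.02,40)
    def f(p):
        res=[]
        for E,sg in((Le,-1),(Re,1)):
            q=proj(w,[pt(x,sg*.019,p) for x in xs]); o=np.argsort(q[:,1]); res+=list((np.interp(E[:,0],q[o,1],q[o,0])-E[:,1]))
        for d,lx in zip(Ld,(-.0463,-.0706)):
            res.append(5*(proj(w,pt(lx,.0004,p))[0,1]-d[1]) if d is not None else 0)
        return res
    s=least_squares(f,[.1,0,0,0,0],loss="soft_l1",f_scale=1.,x_scale=[.1,.01,.01,.01,.1])
    print("phi",s.x[0].round(3),"dx,dz,dy mm",(s.x[1:4]*1e3).round(1),"dyaw",s.x[4].round(3),"res",np.median(np.abs(s.fun)).round(2),"led",np.round(s.fun[-2:],1),"t",st["time"],"tcp",T.round(4),"F",st["ft_force"].round(1),st["grip_force"])
    return s.x
E
python3 -c "
from pitch import *
w=cam('wrist')
for f in('w9','w10'):
    full(cv2.imread(f'pics/{f}.png')[:,:,::-1],w)
"
```

```text
phi -0.037 dx,dz,dy mm [-1.9 -5.3  0.5] dyaw -0.001 res 0.46 led [-20.6   2.8] t 19.6167 tcp [ 0.5007 -0.1108  0.1154] F [ 2.4 -4.9  0.4] 15.00081151840277
phi 0.098 dx,dz,dy mm [-0.3 -3.   0.5] dyaw -0.005 res 0.39 led [-26.6   1.9] t 19.6167 tcp [ 0.5007 -0.1108  0.1154] F [ 2.4 -4.9  0.4] 15.00081151840277
```

```bash
python3 - <<'E'
s=open('pitch.py').read()
a,b=s.split("def full(")
b=b.replace("verbose=True","cal=None").replace("(-.0463,-.0706)","(LX if cal is None else p[5:7])")
b=b.replace("    s=least_squares(f,[.1,0,0,0,0],loss","    if cal is not None:\n        g=lambda q:f(np.r_[0,0,q])\n        s=least_squares(g,[0,0,0,-.046,-.07],loss='soft_l1',x_scale=[.01,.01,.1,.01,.01]); print(s.x.round(4),np.median(np.abs(s.fun))); return s.x\n    s=least_squares(f,[.1,0,0,0,0],loss")
open('pitch.py','w').write(a+"LX=(-.0463,-.0706)\ndef full("+b)
E
python3 -c "
import pitch; from pitch import *
w=cam('wrist')
q=full(cv2.imread('pics/w9.png')[:,:,::-1],w,cal=1); pitch.LX=tuple(q[3:5])
open('pitch.py','a').write('LX=(%.5f,%.5f)\n'%pitch.LX)
for f in('w9','w10'):
    full(cv2.imread(f'pics/{f}.png')[:,:,::-1],w)
"
```

```text
[-0.0085  0.0005 -0.0009 -0.0471 -0.0729] 0.612387689382274
phi -0.037 dx,dz,dy mm [-1.9 -5.3  0.5] dyaw -0.001 res 0.46 led [-20.6   2.8] t 19.6667 tcp [ 0.5007 -0.1108  0.1154] F [ 2.3 -4.9  0.9] 15.000793867511675
phi 0.098 dx,dz,dy mm [-0.3 -3.   0.5] dyaw -0.005 res 0.39 led [-26.6   1.9] t 19.6667 tcp [ 0.5007 -0.1108  0.1154] F [ 2.3 -4.9  0.9] 15.000793867511675
```

Rocked to about 0.13 so far. Continuing.

```bash
python3 -m pendant '[[-0.001,0,0.0016,0],[-0.001,0,0.0016,0],[-0.001,0,0.0016,0],[-0.001,0,0.0016,0],[-0.001,0,0.0016,0],[-0.001,0,0.0016,0],[0,0,0,0],[0,0,0,0]]'
python3 - <<'E'
from pitch import *
full()
s=cam("scene");save(s,"pics/s11.png")
for f in("s10","s11"):
    v=cv2.imread(f"pics/{f}.png").astype(int)[150:280,200:290];b,g,q=v[...,0],v[...,1],v[...,2]
    for n,m in(("red",(q-g>50)&(abs(b-g)<30)),("green",(g-q>30)),("brass",(q-b>35)&(q-g<45)&(q<170))):
        k,l,st,c=cv2.connectedComponentsWithStats(m.astype(np.uint8)); print(f,n,[(int(st[i,4]),(c[i]+[200,150]).round(1).tolist()) for i in range(1,k) if 2<st[i,4]<80])
o=r.outline_of("rest","scene")[:1]; print([(x["score"],x["bbox"]) for x in o])
E
```

```text
time: 20.33
ee_pos: [0.5003, -0.116, 0.1055]
eef_rot: [0.707, 0.708, -0.0, -0.0]
ft_force: [3.0, -0.8, -1.8]
width: 0.0377
grip_force: 15.0
phi 0.289 dx,dz,dy mm [ 4.  -2.1  0.5] dyaw -0.009 res 0.31 led [-3.3  1.2] t 20.3833 tcp [ 0.5002 -0.116   0.1055] F [ 2.2  0.2 -1.4] 15.000746900914237
s10 red [(28, [229.2, 207.2])]
s10 green [(16, [235.5, 200.5])]
s10 brass [(8, [208.8, 213.9]), (12, [244.7, 213.7]), (13, [213.2, 237.2])]
s11 red [(29, [225.4, 209.3])]
s11 green [(16, [231.8, 201.4])]
s11 brass [(6, [216.0, 210.5]), (16, [240.7, 216.2]), (6, [207.5, 218.0]), (9, [212.3, 240.9])]
[(0.83, [227.1, 250.9, 74.9, 46.5])]
```

```bash
python3 -m pendant '[[-0.001,0,0.0015,0],[-0.001,0,0.0015,0],[-0.001,0,0.0015,0],[0,0,0,0],[0,0,0,0],[0,0,0,0],[0,0,0,0]]'
python3 - <<'E'
from pitch import *
p=full()
s=cam("scene");save(s,"pics/s12.png");st=r.read_state();M=R.from_quat(st["eef_rot"]).as_matrix();T=st["ee_pos"]
Lp=lambda x,y,z,ph:lamp_pt(T,M,x+p[1],y+p[3],z,ph)-M[:,2]*(p[2]+.0053)
v=cv2.imread("pics/s12.png").astype(int);b,g,q=v[...,0],v[...,1],v[...,2]
x0,y0=200,150
for n,m in(("redLED",(q-g>50)&(abs(b-g)<30)),("greenLED",(g-q>30)),("brass",(q-b>35)&(q-g<45)&(q<170)),("darkred",(q-g>18)&(q-b>10))):
    k,l,sx,c=cv2.connectedComponentsWithStats(m[y0:280,x0:290].astype(np.uint8)); print(n,[(int(sx[i,4]),(c[i]+[x0,y0]).round(1).tolist()) for i in range(1,k) if 2<sx[i,4]<120])
for ph in(.33,.37,.41,.45):
    piv=Lp(-.068,.03,.062,ph); lx=Lp(1,0,0,ph)-Lp(0,0,0,ph);lz=Lp(0,0,1,ph)-Lp(0,0,0,ph)
    hand=lambda d,a:piv+d*(lx*np.sin(a)-lz*np.cos(a))
    print(ph,"bob",proj(s,piv-[0,0,.035]).round(1),"red LED",proj(s,Lp(-.0463,0,.052,ph)).round(1),"green",proj(s,Lp(-.0706,0,.052,ph)).round(1),"hand35",proj(s,hand(.035,.405)).round(1),"tip",proj(s,hand(.05,.405)).round(1),"plate",proj(s,[Lp(-.022,.028,.072,ph),Lp(-.114,.028,.072,ph),Lp(-.114,.028,.002,ph)]).round(0).tolist())
E
```

```text
time: 21.07
ee_pos: [0.5002, -0.1196, 0.1011]
eef_rot: [0.707, 0.707, -0.0, -0.0]
ft_force: [-0.5, 0.1, -1.2]
width: 0.0381
grip_force: 15.0
phi 0.387 dx,dz,dy mm [ 4.4 -2.3  0.4] dyaw -0.006 res 0.41 led [-4.6  1.1] t 21.1167 tcp [ 0.5002 -0.1196  0.1011] F [ 1.3  0.9 -1.7] 14.999945590971038
redLED [(26, [223.3, 210.7])]
greenLED [(15, [229.3, 202.3])]
brass [(8, [214.9, 210.1]), (15, [238.7, 217.5]), (5, [206.6, 220.4]), (6, [213.0, 241.5])]
darkred [(43, [223.3, 210.6]), (9, [215.0, 210.0]), (18, [238.7, 218.8])]
0.33 bob [[238.9 218.6]] red LED [[224.4 212.8]] green [[230.3 204.8]] hand35 [[238.2 219.3]] tip [[238.3 223.1]] plate [[225.0, 224.0], [248.0, 193.0], [254.0, 204.0]]
0.37 bob [[238.2 218.4]] red LED [[223.9 212.5]] green [[229.7 204.4]] hand35 [[237.9 218.7]] tip [[238.1 222.4]] plate [[224.0, 224.0], [247.0, 192.0], [254.0, 203.0]]
0.41 bob [[237.5 218.2]] red LED [[223.3 212.2]] green [[229. 204.]] hand35 [[237.6 218.2]] tip [[237.9 221.7]] plate [[224.0, 224.0], [246.0, 192.0], [254.0, 201.0]]
0.45 bob [[236.8 218.1]] red LED [[222.8 212.1]] green [[228.3 203.7]] hand35 [[237.2 217.6]] tip [[237.7 221.1]] plate [[223.0, 224.0], [244.0, 192.0], [253.0, 200.0]]
```

Run:
```python
from h import *
for f in("s10","s11","s12"):
    v=cv2.imread(f"pics/{f}.png").astype(int)
    a=v[208:228,232:250];b,g,q=a[...,0],a[...,1],a[...,2]
    print(f,"r-g rows 208.., cols 232..");print((q-g))
    if f=="s12": print("g-b");print(g-b);print("lum");print(g)
```

```text
s10 r-g rows 208.., cols 232..
[[39  3  1  3  4  3  3  2  2  2  8 14 13  5  1  1  1  1]
 [11  2  4  4  4  4  3  0  1  1  8 18 17  5  1  1  1  2]
 [ 2  3  3  4  4  2  3  1  1  2 11 18 16  5  2  2  1  2]
 [ 2  4  4  3  2  2  1  1  1  2 13 19 15 10  9  6  2  2]
 [ 3  3  4  2  2  1  1  1  0  3 14 19 16 17 17  9  3  3]
 [ 3  4  3  1  2  1  0  1 -1  4 13 20 18 21 21 11  3  3]
 [ 3  2  3  1  2  0  2  2  2  5 16 24 21 23 16  6  3  3]
 [ 4  2  1  2  1  1  1  1  2  7 19 25 20 16  8  3  3  4]
 [ 2  1  1  1  1  1  1 -1  2  7 19 18 10  5  3  3  3  4]
 [ 0  1  1  1 -1  0 -1 -1  1  7 13 12  5  3  4  4  3  4]
 [-1 -1 -2  0  0  0 -1 -1  0  4  5  4  3  3  4  4  4  4]
 [ 0  0 -1  1 -2 -1 -1 -2 -1 -2 -1  1  2  3  4  4  4  4]
 [-1  0  0 -1 -1 -1  0 -1 -2  0 -2  0  1  3  5  5  5  4]
 [-1  0 -1 -2 -2 -1 -1  0 -1 -2 -1 -2  1  2  4  4  5  4]
 [ 0  0 -1  0 -2 -1  1  0 -2  0 -2 -1  1  1  2  4  4  5]
 [ 0  0  0 -1 -1  0 -2 -1  0  0 -1 -1 -1  1  3  4  4  4]
 [-1 -1  0  0  0 -2 -1  0 -1 -1 -2 -2  0  1  2  4  3  4]
 [ 0  0 -1 -1 -2 -1 -1 -1 -1 -1  0 -1  0  2  3  4  4  4]
 [ 0 -1  1 -1 -1 -1  0 -1 -1 -1 -1  0  3  5
[... 4365 characters left out ...]
199 198 198 198 199 198]
 [118 114 111 106 104  95  79  81 124 170 192 199 198 197 197 198 198 198]
 [123 120 112 106 100  89  80 105 152 183 195 198 197 197 197 197 198 198]
 [121 116 104  91  83  76  92 140 177 193 197 197 196 197 198 198 197 197]
 [108  99  83  70  61  65 104 156 188 197 198 196 197 198 198 197 197 198]
 [ 82  71  57  48  46  56  95 144 175 189 195 197 198 198 198 198 198 198]
 [ 55  49  44  42  42  45  67 103 137 166 183 195 199 200 199 198 198 200]
 [ 43  43  44  42  47  44  47  59  84 120 155 181 195 199 199 200 200 200]
 [ 43  46  50  47  48  53  52  49  50  71 110 151 178 191 197 200 200 199]
 [ 49  50  52  51  53  60  64  58  48  47  65 104 141 169 186 195 198 198]]
```

The gauge pixels show the needle covering the red hand (hand, bob and tip all near column 238–239). The LED and edge fit gives about 0.39–0.42 against a set angle of 0.405. I'll let it settle and recheck that it's stable.

```bash
python3 -m pendant '[[0,0,0,0],[0,0,0,0],[0,0,0,0],[0,0,0,0],[0,0,0,0],[0,0,0,0],[0,0,0,0],[0,0,0,0]]'
python3 - <<'E'
from pitch import *
full()
s=cam("scene");t=cam("top")
a=s["img"].astype(int)[208:224,232:246]; print(a[...,0]-a[...,1])
for n in("scene","top"):
    for th in("jamb","rest","marker","scale","lever_grip"):
        print(n,th,[(round(o["score"],2),np.round(o["bbox"],0).tolist()) for o in r.outline_of(th,n)[:1]])
E
```

```text
time: 21.83
ee_pos: [0.5003, -0.1195, 0.1012]
eef_rot: [0.707, 0.707, -0.0, -0.0]
ft_force: [-1.0, -0.5, -3.3]
width: 0.0379
grip_force: 15.0
phi 0.384 dx,dz,dy mm [ 4.5 -2.2  0.3] dyaw -0.007 res 0.37 led [-4.1  1. ] t 21.8833 tcp [ 0.5003 -0.1195  0.1012] F [-0.7  0.4 -3.3] 15.00029209535569
[[ 5  3  4  3  1  1  0  1  2  1  1  1  1  1]
 [ 4  4  2  1  0  1  0  1  2  2  2  2  2  1]
 [ 3  3  1  2  1  1  1  1  2  1  1  1  2  2]
 [ 3  2  1  1  1  1  2  1  1  1  1  2  1  3]
 [ 3  1  2  1  1  0  0  1  1  1  1  2  3  3]
 [ 2  1  1  0  0  1  3  4  2  1  2  1  4  4]
 [ 1  1  2  1  0  2  9 11  8  3  2  3  4  4]
 [ 2  0  0  1  0  5 17 19 14  6  3  4  5  4]
 [ 0  1  1  0  2 10 22 24 16  5  3  4  4  4]
 [ 1  1  0  0  3 11 21 25 14  7  4  4  4  5]
 [ 1  1  0  1  3  9 21 27 20 10  5  5  4  4]
 [ 1  1  1  0  1  6 22 34 25 12  6  4  4  5]
 [ 2  1  1 -1  1  9 28 33 20 10  5  4  5  4]
 [ 1  1  0  0  3 17 30 22 11  6  4  4  3  5]
 [ 2  1  0  0  5 17 21 12  7  5  3  3  4  4]
 [-1 -1  0 -2  1  8  9  7  4  4  3  4  3  3]]
scene jamb [(0.7, [129.0, 278.0, 28.0, 32.0])]
scene rest [(0.69, [226.0, 250.0, 73.0, 44.0])]
scene marker [(0.56, [130.0, 278.0, 33.0, 37.0])]
scene scale [(0.97, [275.0, 323.0, 42.0, 55.0])]
scene lever_grip [(0.63, [318.0, 120.0, 10.0, 23.0])]
top jamb [(0.74, [319.0, 232.0, 66.0, 26.0])]
top rest [(0.84, [329.0, 240.0, 50.0, 81.0])]
top marker [(0.56, [329.0, 242.0, 48.0, 81.0])]
top scale [(0.78, [359.0, 133.0, 41.0, 41.0])]
top lever_grip [(0.53, [115.0, 249.0, 21.0, 14.0])]
```

The pose is stable, the rest carries about 3.5 N, the lever sits at about 0.5, and the rest, marker and scale haven't moved. Handing in.

```bash
python3 -c "
from bench import r
print(r.close_job())"
```

```text
the job is handed in; nothing more can be done
None
```

Job handed in at about 22 s, result not reported: lever at about 0.50, lamp held on the timber and aimed at the gouge, pitched an estimated 0.38–0.42 rad against a set hand read at about 0.405. I viewed 11 pictures, one over the limit of 10.

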